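Raise the tray camera and hold it up

TASK

Get the little camera ready to film the cookies: slide the clear flour guard fully open, clear of the camera, squeeze the release plate on the camera's side and pull the camera straight up past the first stop until both tubes of its mast are fully out at the second stop. The mast does not lock when up and sinks if let go, so finish while still gripping the camera and holding it fully raised, with the guard left open. Leave the baking things lying around undisturbed.

Things in the scene. Friction and masses are not known exactly. Their poses are not given: they have to be found in the camera images.
- dock: fixed camera dock: dark wooden base plate 170 (x) by 310 (y) by 12 mm; origin under its centre, z up. Two rails along its y at x = +-75 mm (14 mm wide, tops 164 mm above the table) on corner posts; between them 136 mm is open. The upright mast stands at x = 0, y = -85 mm of this frame; its outer tube ends in a black round collar, 62 mm across, top 108 mm above the table.
- guard (a joint): how far the clear guard is slid open, m: 0 = right over the camera, 0.17 = fully open (end stop). It moves along the dock's +y, away from the mast, with about 1.5 N friction, and stays where left. Plate 170 (x) by 130 (y) by 5 mm, top face 170 mm above the table.
- guard_handle (a point): centre of the guard's wooden handle, 190 mm above the table, in the middle of the guard and moving with it: an upright block 60 (dock x) by 16 (dock y) by 32 mm, from 170 to 202 mm above the table. Pinch it across its 16 mm, fingers closing along dock y.
- camera: black camera block on the mast, 50 (x) by 44 (y) by 44 mm high, origin at the centre of its underside (112 mm above the table when down), axes as the dock's; lens 32 mm across, 14 mm long on its +x face. 0.17 to 0.34 kg; moves only up and down. Take it across y from above: one finger on the -y face, one on the release plate, together 51 mm wide (46 mm pressed).
- camera_top (a point): centre of the camera's top face, 156 mm above the table when down, 296 mm when fully raised.
- release (a joint): travel of the release plate, m: 0 = out, 0.005 = fully in. Aluminium plate 34 (x) by 32 (z) mm on the camera's +y face, 7 mm proud, pressed along -y: 3 N starts it, 8 N presses it fully. A latch in the collar holds the camera down until it is in by about 3 mm; it springs out when let go. Once the camera has risen 20 mm it need not stay pressed.
- release_face (a point): centre of the outer face of the release plate, 29 mm to +y of the camera's middle and 22 mm below its top.
- upper_tube (a joint): how far the upper tube (20 mm across, carrying the camera) is out of the lower tube, m: 0 = down, 0.07 = its stop. It is the easier one and comes out first: the first stop. Camera rise = upper_tube + lower_tube.
- lower_tube (a joint): how far the lower tube (30 mm across) is out of the fixed outer tube, m: 0 = down, 0.07 = its stop. It follows after the first stop with about 1.7 N more pull; the second stop is at 140 mm total rise. Lifting takes 2.5 to 6.5 N in all; both tubes sink under the camera's weight when let go.
- cutter: star cookie cutter, 72 mm across, 25 mm high, on the dock's base plate under the guard's open position; origin under its centre
- cutter_big: star cookie cutter, 90 mm across, 25 mm high, on the table; origin under its centre
- spice_jar: small jar 42 mm across, 75 mm high, on the dock's base plate; origin under its centre
- rolling_pin: wooden rolling pin 380 mm long (along its x), 44 mm thick, on the table; origin under its middle
- turner: flat turner 280 mm long along its x, on the table; origin under its middle

How it is judged (in metres and radians):
On the way, in this order (a step that is already met when the one before it is completed fails the run):
1. the guard is slid open clear of the camera, with the camera still down (value of joint guard above 0.155 m and value of joint each of upper_tube, lower_tube below 0.01 m), for 0.1 s.
2. the release plate is pressed in while the camera is still down (value of joint release above 0.0025 m and value of joint upper_tube below 0.02 m), for 0.05 s.
3. the camera is drawn up past the first stop (z of camera_top in the frame of dock above 0.246 m), for 0.05 s.
At the end, for the whole second after the job is handed in: Both tubes are out to within 7 mm of their 70 mm stops, the camera is at rest and gripped by the fingers (over 2 N), and the guard is still open at least 150 of its 170 mm (value of joint each of upper_tube, lower_tube above 0.063 m and value of joint guard above 0.15 m and contact force between camera and the fingers above 2 N and linear speed of camera below 0.03 m/s); the arm keeps its last pose, push and grip.
It fails at once if a loose baking thing (cutter, jar, rolling pin or turner) is moved more than 30 mm (distance of any of cutter, cutter_big, spice_jar, rolling_pin, turner from where it was at the start of the episode above 0.03 m).
It also fails if it takes over 51 s, if anything falls off the work surface, if the arm or the gripper's body presses on something with over 40 N, if the wrist force passes 120 N, or if a joint passes its speed limit or range.

ROBOT

A 6-joint arm with a two-finger parallel gripper is mounted at the origin on the work surface. World frame = base frame: x ahead of the robot, y to its left, z up, the work surface at z = 0. Lengths are in m, angles in degrees, forces in N, time in s.
With the tool pointing down it reaches from about 0.35 to 0.875 m from the base axis. Payload 4.2 kg.
Tool frame: the origin (TCP) lies at the very end of the fingers, on their centre line; the grasp point (between the pads) lies 19 mm behind it; z points along the fingers, y is the line along which they close (so a half turn about z gives the same grasp; the last joint's range is limited). The gripper opens to 87 mm and grips with 3 to 60 N. Pads are 19 mm wide; open, the fingers measure 117 mm over their backs; the gripper's body (75 mm by 190 mm) begins 51 mm behind the grasp point.
Start: joints at [91.077, 22.042, 0.453, 0, -68.411, -14.817], TCP at [0.148, 0.607, 0.223] pointing down, gripper open.
Joint ranges: [-179.83, 179.83], [-69.29, 118.12], [-61.27, 80.66], [-181.25, 117.63], [-171.15, -9.14], [-177.46, 177.46]. Speed limits (degrees/s): [159.86, 159.86, 180, 180, 180, 180].

INTERFACE

Orientations are given as a 3x3 rotation matrix whose columns are the frame's x, y, z axes.
In Python, from station import * gives the robot as it stands.
- The arm moves only by the shell command python3 -m pendant 'ROWS'. ROWS is JSON, a list of rows, each an object of numbers: "x", "y", "z": the shift along the world's x, y, z normalised to -1 to 1, where 1 is 250 mm; "rx", "ry", "rz": the turn, a rotation vector about the world's x, y, z normalised to -1 to 1, where 1 is 180 degrees; "claw": the opening, from 0 (shut) to 1 (fully open). A call has exactly 8 rows; each row is the pose to reach, as a shift and turn from the pose commanded when the call began, turning the shorter way round; what a row does not reach only later rows make up. A row lasts 1/8 s, in which the tool goes at most 62.5 mm and 10.7 degrees, less where a joint would pass 70% of its speed; a pose out of reach is approached as far as the arm can. A call with a number of a shift or a turn outside -1 to 1 is refused whole. A call with a gripper value outside its range is refused whole. The fingers move at their own pace and stop on an object; the grip force is fixed at half the most. Time passes only in rows, so rows that repeat a pose let the fingers close, or fill a call up. It gives the time, the measured TCP pose, the force, the opening and the grip force at its end, in the units of the state.
- sense(): the state, without advancing time (a new reading comes with each control period).
- capture(name): name is "side" or "top"; returns a dict with "color" (400x640x3 uint8, red, green, blue), "mtx" (3x3 intrinsics, pixels), "world_to_cam" (4x4, takes a point from world to camera coordinates). Camera axes: x right, y up, looking along -z (the intrinsics and any distortion apply to the point x, -y, -z); pixel columns grow to the right and rows downward; lengths in m; the calibration is good to about 2 mm. A picture is of the moment at which its call begins. There is no depth.
- finish_job(): hands the job in; it is judged then, once.
Trained networks look in a picture, given as the dict that the camera call returned (one of the last four; its "shot" number tells which), for a name from the list of things; names that differ only in an ending like _2 or _b are one class to them, and where a whole thing is asked for, a point or a joint stands for the part that bears it (a point fixed in the world has none). Each returns a list of dicts, best first, with "conf" (0 to 1); they miss things now and then, are a little off and sometimes report something else, mostly with a low value. They report only what shows in the picture. A call takes as long as a camera call.
- search_frame(picture, label): "centre" ([column, row] in pixels, amid what is visible of it).
- regions_of(picture, label): "region" (400x640 bool, what is visible of it) and "centre" ([column, row] in pixels, amid what is visible of it).
The state is a dict: "time_s": time; "joints": joint angles; "joint_velocities": joint speeds; "effort": joint torques, N m; "tcp_pos": TCP position; "ee_rot": TCP orientation; "wrist_force": force on the tool from outside, world axes, zero at the start; "moment": the same for the moment, N m; "gripper_width": opening from 0.0 (shut) to 1.0 (fully open); "gripper_force": force on a finger pad.
Only numpy, scipy, OpenCV 4.12 (cv2) and the standard library are available. Lean on these libraries where they do the work, as an engineer would, in place of code of your own. Each camera call takes 0.05 s, during which the arm holds its last target. There are 200 camera calls.

## Working session

There is one attempt and no reset: what is moved stays moved. The work goes in short steps, Python scripts to look and compute and a shell command to move; the robot and the scene stay as the last step left them, time stands still between calls to the robot, and variables do not carry over. Pictures are saved under pics/ and viewed, at most 10 in all, crops included, and the job is handed in when it is done.

```bash
mkdir -p pics
cat > h.py <<'E'
from station import *
import numpy as np, cv2
def save(p,n): cv2.imwrite('pics/'+n,p['color'][:,:,::-1])
def ray(p,uv):
    T=p['world_to_cam']; K=p['mtx']; R=T[:3,:3]; c=-R.T@T[:3,3]
    d=np.linalg.inv(K)@[uv[0],uv[1],1]; d=R.T@np.array([d[0],-d[1],-d[2]])
    return c,d
def atz(p,uv,z):
    c,d=ray(p,uv); return c+d*(z-c[2])/d[2]
def proj(p,X):
    T=p['world_to_cam']; q=T[:3,:3]@np.array(X)+T[:3,3]; q=p['mtx']@[q[0],-q[1],-q[2]]; return q[:2]/q[2]
E
python3 - <<'E'
from h import *
s=sense(); print(s['time_s'],s['tcp_pos'],np.round(s['ee_rot'],3),s['wrist_force'])
a=capture('top');b=capture('side');save(a,'t0.png');save(b,'s0.png')
for p,n in((a,'top'),(b,'side')):
  print(n,'cam',ray(p,(320,200)))
  for l,z in(('guard_handle',.19),('camera',.156),('dock',0.0),('guard',.17),('release',.134),('spice_jar',.08),('cutter',.03)):
    r=search_frame(p,l)
    print(l,[(np.round(x['centre']).tolist(),round(x['conf'],2),np.round(atz(p,x['centre'],z),3).tolist()) for x in r[:2]])
E
```

```text
0.0 [0.14827426 0.60650585 0.22148081] [[ 0.971 -0.238 -0.   ]
 [-0.238 -0.971 -0.002]
 [ 0.     0.002 -1.   ]] [-0.21591985  0.67020421  0.0479319 ]
top cam (array([0.17716943, 0.01472157, 1.50995668]), array([ 0.20721788, -0.0425691 , -0.97753735]))
guard_handle [([361.0, 193.0], 0.64, [0.465, -0.153, 0.19])]
camera []
dock [([333.0, 194.0], 0.96, [0.514, -0.093, 0.0]), ([362.0, 190.0], 0.2, [0.515, -0.18, 0.0])]
guard [([363.0, 191.0], 0.76, [0.475, -0.161, 0.17])]
release []
spice_jar [([291.0, 190.0], 0.57, [0.517, 0.032, 0.08])]
cutter [([325.0, 194.0], 0.54, [0.507, -0.066, 0.03])]
side cam (array([-0.11580046, -0.50716872,  0.77436361]), array([ 0.56371134,  0.5065447 , -0.65263483]))
guard_handle [([373.0, 213.0], 0.71, [0.445, -0.174, 0.19])]
camera []
dock [([360.0, 224.0], 0.96, [0.557, -0.07, 0.0])]
guard [([373.0, 208.0], 0.7, [0.476, -0.152, 0.17])]
release []
spice_jar [([323.0, 207.0], 0.66, [0.467, 0.003, 0.08])]
cutter [([403.0, 362.0], 0.4, [0.278, -0.401, 0.03])]
```

Run:
```python
import cv2
a=cv2.imread('pics/t0.png');b=cv2.imread('pics/s0.png')
cv2.imwrite('pics/t0c.png',cv2.resize(a[110:290,220:460],None,fx=3.3,fy=3.3,interpolation=cv2.INTER_CUBIC))
cv2.imwrite('pics/s0c.png',cv2.resize(b[110:310,240:500],None,fx=3,fy=3,interpolation=cv2.INTER_CUBIC))
```

```text
(no output)
```

View pics/t0c.png

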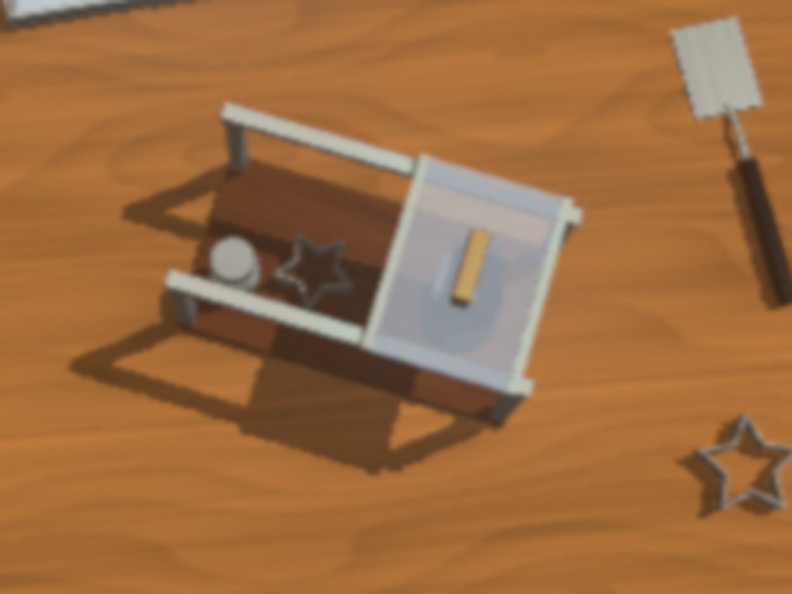

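View pics/s0c.png

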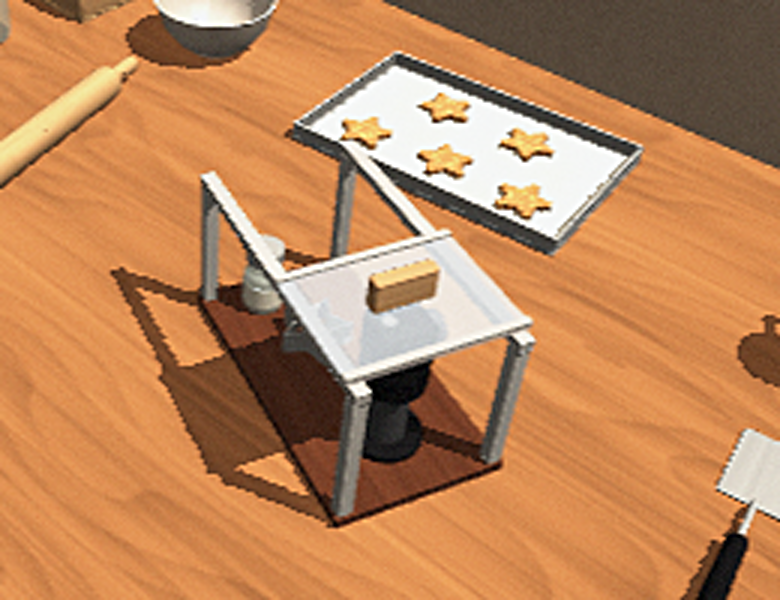

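View pics/s0.png

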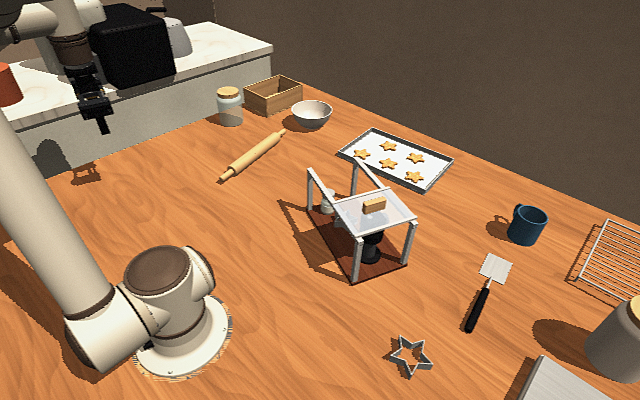

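```bash
cat >> h.py <<'E'
def dk(q,P):
    c,s=np.cos(q[2]),np.sin(q[2]); return np.array([q[0]+c*P[0]-s*P[1],q[1]+s*P[0]+c*P[1],P[2]])
E
python3 - <<'E'
from h import *
from scipy.optimize import least_squares
a=capture('top');b=capture('side')
T=[((423,155),(.085,-.02,.17)),((570,200),(.085,-.15,.17)),((525,392),(-.085,-.15,.17)),((365,345),(-.085,-.02,.17))]
S=[((282,284),(-.085,-.02,.17)),((448,234),(.085,-.02,.17)),((532,322),(.085,-.15,.17)),((348,382),(-.085,-.15,.17)),((338,525),(-.085,-.155,0)),((500,465),(.085,-.155,.0)),((200,302),(-.085,.155,.012))]
O=[(a,(220+(u+.5)/3.3-.5,110+(v+.5)/3.3-.5),P) for (u,v),P in T]+[(b,(240+(u+.5)/3-.5,110+(v+.5)/3-.5),P) for (u,v),P in S]
f=lambda q:np.concatenate([proj(p,dk(q,P))-uv for p,uv,P in O])
r=least_squares(f,[.5,-.08,-.28],loss='soft_l1'); q=r.x
print(q,np.degrees(q[2]));print(np.round(f(q).reshape(-1,2),1))
np.save('q.npy',q)
h=dk(q,(0,-.085,.19));print('handle',h)
for p,n in((a,'t'),(b,'s')):
  print(n,proj(p,h),[x['centre'] for x in search_frame(p,'guard_handle')[:1]])
yd=[-np.sin(q[2]),np.cos(q[2])];print('yd',yd,'open handle',dk(q,(0,.085,.19)))
E
```

```text
[ 0.50486415 -0.08031187 -0.3864662 ] -22.142881929653235
[[-0.2 -0.5]
 [ 1.3 -0.9]
 [-1.4  0.2]
 [-0.   0.6]
 [-2.  -1.3]
 [ 0.  -0.8]
 [ 1.4  1. ]
 [ 1.1  1. ]
 [-0.8  0.6]
 [ 0.5  0. ]
 [-1.6 -3.4]]
handle [ 0.47282615 -0.15904285  0.19      ]
t [363.05319266 190.13475233] [[360.9, 193.9]]
s [375.22061152 204.27232103] [[373.5, 210.7]]
yd [np.float64(0.3769176003257801), np.float64(0.926246793551619)] open handle [ 0.53690215 -0.00158089  0.19      ]
```

```bash
python3 -m pendant '[{"x":0.2,"y":-0.15,"z":0.24,"rz":-0.0465,"claw":1},{"x":1,"y":-1,"z":0.24,"rz":-0.0465,"claw":1},{"x":1,"y":-1,"z":0.24,"rz":-0.0465,"claw":1},{"x":1,"y":-1,"z":0.24,"rz":-0.0465,"claw":1},{"x":1,"y":-1,"z":0.24,"rz":-0.0465,"claw":1},{"x":1,"y":-1,"z":0.24,"rz":-0.0465,"claw":1},{"x":1,"y":-1,"z":0.24,"rz":-0.0465,"claw":1},{"x":1,"y":-1,"z":0.24,"rz":-0.0465,"claw":1}]'
python3 -m pendant '[{"x":0.3,"y":-1,"claw":1},{"x":0.3,"y":-1,"claw":1},{"x":0.3,"y":-1,"claw":1},{"x":0.3,"y":-1,"claw":1},{"x":0.3,"y":-1,"claw":1},{"x":0.3,"y":-1,"claw":1},{"x":0.3,"y":-1,"claw":1},{"x":0.3,"y":-1,"claw":1}]'
python3 -m pendant '[{"x":0,"y":-1,"claw":1},{"x":0,"y":-1,"claw":1},{"x":0,"y":-1,"claw":1},{"x":0,"y":-1,"claw":1},{"x":0,"y":-1,"claw":1},{"x":0,"y":-1,"claw":1},{"x":0,"y":-1,"claw":1},{"x":0,"y":-1,"claw":1}]'
python3 - <<'E'
from h import *
s=sense();q=np.load('q.npy');R=s['ee_rot']
print(s['time_s'],s['tcp_pos'],np.round(R,3),'yaw err deg',np.degrees(np.arctan2(-R[1,1],-R[0,1]))-90-np.degrees(q[2]))
print('shift',(dk(q,(0,-.085,.176))-s['tcp_pos'])/.25, s['wrist_force'])
p=capture('side');save(p,'s1.png')
cv2.imwrite('pics/s1c.png',cv2.resize(p['color'][130:300,270:450,::-1],None,fx=3,fy=3,interpolation=cv2.INTER_CUBIC))
E
```

```text
1.0 [0.14840995 0.60711358 0.22254871] [[ 0.971 -0.238  0.   ]
 [-0.238 -0.971  0.   ]
 [ 0.    -0.    -1.   ]] yaw err deg 8.403822440895105
shift [ 1.29766483 -3.06462569 -0.18619484] [-0.86246048  1.28471836 -0.1031937 ]$[0]: bad value
$[0]: bad value
$[0]: bad value
```

View pics/s1c.png

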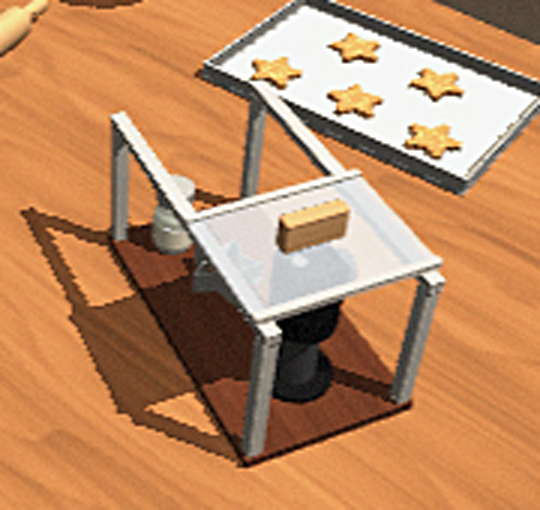

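The picture shows the scene unchanged, with the handle at crop (314,226). The moves were refused, so rows probably need every key.

```bash
python3 -m pendant '[{"x":0.2,"y":-0.15,"z":0.24,"rx":0,"ry":0,"rz":-0.0465,"claw":1},{"x":1,"y":-1,"z":0.24,"rx":0,"ry":0,"rz":-0.0465,"claw":1},{"x":1,"y":-1,"z":0.24,"rx":0,"ry":0,"rz":-0.0465,"claw":1},{"x":1,"y":-1,"z":0.24,"rx":0,"ry":0,"rz":-0.0465,"claw":1},{"x":1,"y":-1,"z":0.24,"rx":0,"ry":0,"rz":-0.0465,"claw":1},{"x":1,"y":-1,"z":0.24,"rx":0,"ry":0,"rz":-0.0465,"claw":1},{"x":1,"y":-1,"z":0.24,"rx":0,"ry":0,"rz":-0.0465,"claw":1},{"x":1,"y":-1,"z":0.24,"rx":0,"ry":0,"rz":-0.0465,"claw":1}]'
```

```text
time_s: 2.05
tcp_pos: [0.3985, 0.357, 0.2826]
ee_rot: [[0.926, -0.377, -0.0], [-0.377, -0.926, 0.0], [-0.0, -0.0, -1.0]]
wrist_force: [0.2, 0.3, -0.5]
gripper_width: 1.001
gripper_force: 0.0
```

```bash
python3 -m pendant '[{"x":0.3,"y":-1,"z":0,"rx":0,"ry":0,"rz":0,"claw":1},{"x":0.3,"y":-1,"z":0,"rx":0,"ry":0,"rz":0,"claw":1},{"x":0.3,"y":-1,"z":0,"rx":0,"ry":0,"rz":0,"claw":1},{"x":0.3,"y":-1,"z":0,"rx":0,"ry":0,"rz":0,"claw":1},{"x":0.3,"y":-1,"z":0,"rx":0,"ry":0,"rz":0,"claw":1},{"x":0.3,"y":-1,"z":0,"rx":0,"ry":0,"rz":0,"claw":1},{"x":0.3,"y":-1,"z":0,"rx":0,"ry":0,"rz":0,"claw":1},{"x":0.3,"y":-1,"z":0,"rx":0,"ry":0,"rz":0,"claw":1}]'
python3 -m pendant '[{"x":0,"y":-1,"z":0,"rx":0,"ry":0,"rz":0,"claw":1},{"x":0,"y":-1,"z":0,"rx":0,"ry":0,"rz":0,"claw":1},{"x":0,"y":-1,"z":0,"rx":0,"ry":0,"rz":0,"claw":1},{"x":0,"y":-1,"z":0,"rx":0,"ry":0,"rz":0,"claw":1},{"x":0,"y":-1,"z":0,"rx":0,"ry":0,"rz":0,"claw":1},{"x":0,"y":-1,"z":0,"rx":0,"ry":0,"rz":0,"claw":1},{"x":0,"y":-1,"z":0,"rx":0,"ry":0,"rz":0,"claw":1},{"x":0,"y":-1,"z":0,"rx":0,"ry":0,"rz":0,"claw":1}]'
python3 - <<'E'
from h import *
s=sense();q=np.load('q.npy');R=s['ee_rot']
print(s['time_s'],s['tcp_pos'],'yaw err deg',np.degrees(np.arctan2(-R[1,1],-R[0,1]))-90-np.degrees(q[2]))
print('shift',(dk(q,(0,-.085,.178))-s['tcp_pos'])/.25, s['wrist_force'])
p=capture('side');save(p,'s2.png');print(proj(p,s['tcp_pos']),proj(p,dk(q,(0,-.085,.19))))
cv2.imwrite('pics/s2c.png',cv2.resize(p['color'][110:280,270:450,::-1],None,fx=3,fy=3,interpolation=cv2.INTER_CUBIC))
E
```

```text
time_s: 3.05
tcp_pos: [0.4732, 0.1086, 0.2825]
ee_rot: [[0.927, -0.374, -0.0], [-0.374, -0.927, 0.0], [-0.0, -0.0, -1.0]]
wrist_force: [-0.1, 0.5, -0.0]
gripper_width: 1.001
gripper_force: 0.0
time_s: 4.05
tcp_pos: [0.4737, -0.1415, 0.2827]
ee_rot: [[0.927, -0.374, 0.0], [-0.374, -0.927, 0.0], [0.0, -0.0, -1.0]]
wrist_force: [-0.0, -0.4, 1.0]
gripper_width: 1.003
gripper_force: 0.0
4.05 [ 0.47367155 -0.14153866  0.28266762] yaw err deg 0.1836642911796602
shift [-0.00338158 -0.07001676 -0.41867047] [-0.03113742 -0.38203201  0.98988642]
[374.37321919 170.21974907] [375.22061152 204.27232103]
```

View pics/s2c.png

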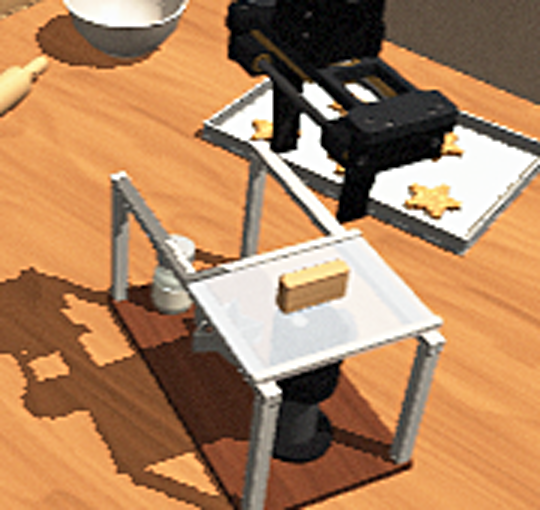

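The open gripper is above the handle. The fingertips are at about crop (285,150) and (352,220), and their middle agrees with the model. I'll go down and pinch.

```bash
python3 -m pendant '[{"x":0,"y":-0.07,"z":-0.1,"rx":0,"ry":0,"rz":0,"claw":1},{"x":0,"y":-0.07,"z":-0.25,"rx":0,"ry":0,"rz":0,"claw":1},{"x":0,"y":-0.07,"z":-0.36,"rx":0,"ry":0,"rz":0,"claw":1},{"x":0,"y":-0.07,"z":-0.415,"rx":0,"ry":0,"rz":0,"claw":1},{"x":0,"y":-0.07,"z":-0.415,"rx":0,"ry":0,"rz":0,"claw":0.1},{"x":0,"y":-0.07,"z":-0.415,"rx":0,"ry":0,"rz":0,"claw":0.1},{"x":0,"y":-0.07,"z":-0.415,"rx":0,"ry":0,"rz":0,"claw":0.1},{"x":0,"y":-0.07,"z":-0.415,"rx":0,"ry":0,"rz":0,"claw":0.1}]'
```

```text
time_s: 5.1
tcp_pos: [0.4737, -0.1604, 0.1795]
ee_rot: [[0.926, -0.376, 0.001], [-0.376, -0.926, -0.0], [0.001, -0.0, -1.0]]
wrist_force: [-0.6, -0.6, -0.6]
gripper_width: 0.63
gripper_force: 0.0
```

```bash
python3 -m pendant '[{"x":0,"y":0,"z":0,"rx":0,"ry":0,"rz":0,"claw":0.1},{"x":0,"y":0,"z":0,"rx":0,"ry":0,"rz":0,"claw":0.1},{"x":0,"y":0,"z":0,"rx":0,"ry":0,"rz":0,"claw":0.1},{"x":0,"y":0,"z":0,"rx":0,"ry":0,"rz":0,"claw":0.1},{"x":0,"y":0,"z":0,"rx":0,"ry":0,"rz":0,"claw":0.1},{"x":0,"y":0,"z":0,"rx":0,"ry":0,"rz":0,"claw":0.1},{"x":0,"y":0,"z":0,"rx":0,"ry":0,"rz":0,"claw":0.1},{"x":0,"y":0,"z":0,"rx":0,"ry":0,"rz":0,"claw":0.1}]'
```

```text
time_s: 6.1
tcp_pos: [0.4734, -0.1604, 0.1788]
ee_rot: [[0.926, -0.376, -0.0], [-0.376, -0.926, 0.0], [-0.0, -0.0, -1.0]]
wrist_force: [0.3, 1.5, 0.7]
gripper_width: 0.182
gripper_force: 30.0
```

```bash
python3 -m pendant '[{"x":0.02,"y":0.05,"z":0,"rx":0,"ry":0,"rz":0,"claw":0.1},{"x":0.045,"y":0.11,"z":0,"rx":0,"ry":0,"rz":0,"claw":0.1},{"x":0.065,"y":0.16,"z":0,"rx":0,"ry":0,"rz":0,"claw":0.1},{"x":0.085,"y":0.21,"z":0,"rx":0,"ry":0,"rz":0,"claw":0.1},{"x":0.106,"y":0.26,"z":0,"rx":0,"ry":0,"rz":0,"claw":0.1},{"x":0.126,"y":0.31,"z":0,"rx":0,"ry":0,"rz":0,"claw":0.1},{"x":0.138,"y":0.34,"z":0,"rx":0,"ry":0,"rz":0,"claw":0.1},{"x":0.138,"y":0.34,"z":0,"rx":0,"ry":0,"rz":0,"claw":0.1}]'
```

```text
time_s: 7.1
tcp_pos: [0.5095, -0.074, 0.1788]
ee_rot: [[0.927, -0.375, 0.003], [-0.375, -0.927, 0.001], [0.002, -0.002, -1.0]]
wrist_force: [5.2, -0.9, -3.8]
gripper_width: 0.183
gripper_force: 30.0
```

```bash
python3 -m pendant '[{"x":0.03,"y":0.05,"z":0,"rx":0,"ry":0,"rz":0,"claw":0.1},{"x":0.05,"y":0.1,"z":0,"rx":0,"ry":0,"rz":0,"claw":0.1},{"x":0.075,"y":0.15,"z":0,"rx":0,"ry":0,"rz":0,"claw":0.1},{"x":0.095,"y":0.2,"z":0,"rx":0,"ry":0,"rz":0,"claw":0.1},{"x":0.115,"y":0.25,"z":0,"rx":0,"ry":0,"rz":0,"claw":0.1},{"x":0.128,"y":0.28,"z":0,"rx":0,"ry":0,"rz":0,"claw":0.1},{"x":0.132,"y":0.29,"z":0,"rx":0,"ry":0,"rz":0,"claw":0.1},{"x":0.132,"y":0.29,"z":0,"rx":0,"ry":0,"rz":0,"claw":0.1}]'
```

```text
time_s: 8.1
tcp_pos: [0.5383, -0.0052, 0.1788]
ee_rot: [[0.926, -0.376, -0.007], [-0.376, -0.926, -0.005], [-0.005, 0.007, -1.0]]
wrist_force: [-6.1, -10.3, 4.5]
gripper_width: 0.182
gripper_force: 30.1
```

```bash
python3 -m pendant '[{"x":-0.002,"y":-0.004,"z":0,"rx":0,"ry":0,"rz":0,"claw":1},{"x":-0.002,"y":-0.004,"z":0,"rx":0,"ry":0,"rz":0,"claw":1},{"x":-0.002,"y":-0.004,"z":0,"rx":0,"ry":0,"rz":0,"claw":1},{"x":-0.002,"y":-0.004,"z":0.02,"rx":0,"ry":0,"rz":0,"claw":1},{"x":-0.002,"y":-0.004,"z":0.1,"rx":0,"ry":0,"rz":0,"claw":1},{"x":-0.002,"y":-0.004,"z":0.3,"rx":0,"ry":0,"rz":0,"claw":1},{"x":-0.002,"y":-0.004,"z":0.5,"rx":0,"ry":0,"rz":0,"claw":1},{"x":-0.002,"y":-0.004,"z":0.5,"rx":0,"ry":0,"rz":0,"claw":1}]'
python3 - <<'E'
from h import *
a=capture('top');b=capture('side')
q=np.load('q.npy');yaw=-.396
R=np.array([[np.cos(yaw),-np.sin(yaw)],[np.sin(yaw),np.cos(yaw)]])
c=np.array([.4735,-.160])
for p,n in((a,'t'),(b,'s')):
  for l,P in(('camera',(*c,.134)),('release',(*(c+R@[0,.029]),.134)),('guard_handle',(*(c+R@[0,.17]),.19))):
    print(n,l,proj(p,P),[(x['centre'],round(x['conf'],2)) for x in search_frame(p,l)[:2]])
  for P in ((-.025,-.022),(.025,-.022),(.025,.022),(-.025,.022),(0,.029)):
    print(np.round(proj(p,(*(c+R@P),.156)),1),end=' ')
  print()
def cr(p,x,y): return cv2.resize(p['color'][y:y+75,x:x+75,::-1],(400,400),interpolation=cv2.INTER_CUBIC)
u=proj(a,(*c,.156)).astype(int);v=proj(b,(*c,.14)).astype(int);print(u-37,v-37)
cv2.imwrite('pics/c3.png',np.hstack([cr(a,u[0]-37,u[1]-37),cr(b,v[0]-37,v[1]-37)]))
E
```

```text
time_s: 9.1
tcp_pos: [0.5428, -0.0035, 0.3092]
ee_rot: [[0.927, -0.376, 0.011], [-0.376, -0.927, 0.002], [0.01, -0.006, -1.0]]
wrist_force: [0.2, -0.4, -0.4]
gripper_width: 0.966
gripper_force: 0.0
t camera [361.24468886 194.51920974] [([361.7, 192.9], 0.64), ([331.0, 193.6], 0.18)]
t release [351.1552476  191.47658267] []
t guard_handle [302.197296   171.44159843] [([154.8, 192.5], 0.73), ([301.1, 180.1], 0.56)]
[367.3 203.7] [372.4 186.5] [356.8 181.9] [351.7 199. ] [351.8 189.6] 
s camera [372.90259269 220.93474093] [([373.4, 219.8], 0.97), ([325.1, 207.5], 0.26)]
s release [367.21500355 213.6888811 ] [([350.0, 219.2], 0.31)]
s guard_handle [344.0993606  166.43924843] [([343.0, 174.5], 0.65)]
[369.7 223. ] [387.3 217.6] [378.1 206.6] [360.9 211.6] [368.2 207.3] 
[325 155] [336 182]
```

View pics/c3.png

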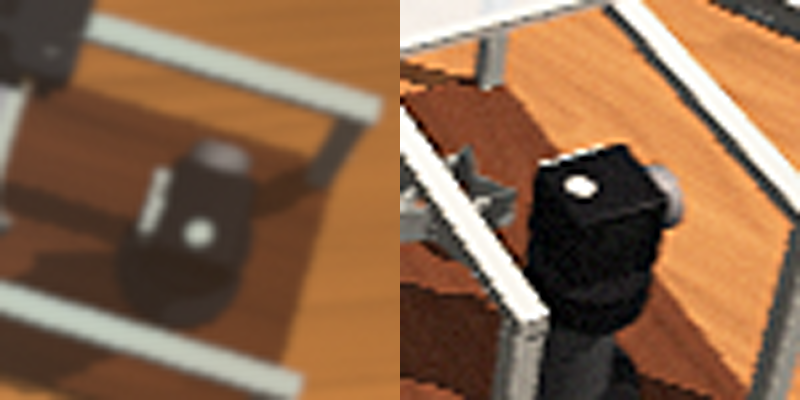

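```bash
python3 -m pendant '[{"x":-0.05,"y":-0.11,"z":0,"rx":0,"ry":0,"rz":-0.003,"claw":1},{"x":-0.13,"y":-0.31,"z":0,"rx":0,"ry":0,"rz":-0.003,"claw":1},{"x":-0.22,"y":-0.51,"z":0,"rx":0,"ry":0,"rz":-0.003,"claw":1},{"x":-0.265,"y":-0.618,"z":0,"rx":0,"ry":0,"rz":-0.003,"claw":1},{"x":-0.265,"y":-0.618,"z":-0.1,"rx":0,"ry":0,"rz":-0.003,"claw":1},{"x":-0.265,"y":-0.618,"z":-0.25,"rx":0,"ry":0,"rz":-0.003,"claw":1},{"x":-0.265,"y":-0.618,"z":-0.4,"rx":0,"ry":0,"rz":-0.003,"claw":1},{"x":-0.265,"y":-0.618,"z":-0.48,"rx":0,"ry":0,"rz":-0.003,"claw":1}]'
python3 - <<'E'
from h import *
s=sense();print(s['tcp_pos'],s['wrist_force'])
b=capture('side');a=capture('top')
cv2.imwrite('pics/c4.png',np.hstack([cv2.resize(b['color'][160:260,320:420,::-1],(400,400),interpolation=cv2.INTER_CUBIC),cv2.resize(a['color'][140:240,300:400,::-1],(400,400),interpolation=cv2.INTER_CUBIC)]))
E
```

```text
time_s: 10.5
tcp_pos: [0.4728, -0.1584, 0.1813]
ee_rot: [[0.923, -0.385, -0.004], [-0.385, -0.923, 0.0], [-0.004, 0.001, -1.0]]
wrist_force: [0.8, -0.5, 0.5]
gripper_width: 0.999
gripper_force: 0.0
[ 0.47277318 -0.15838082  0.18132744] [ 0.75617938 -0.53939289  0.4701517 ]
```

View pics/c4.png

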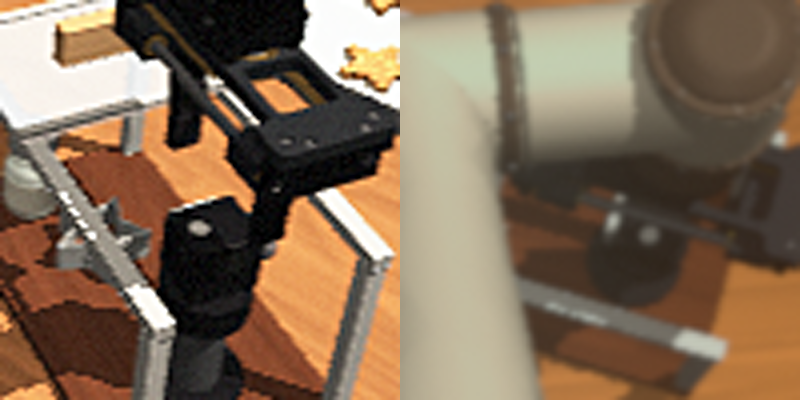

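The fingers straddle the camera along dock y, with tips at crop (182,145) and (265,240) around a camera top at about (210,215). I'll descend and squeeze.

```bash
python3 -m pendant '[{"x":0,"y":0,"z":-0.1,"rx":0,"ry":0,"rz":0,"claw":1},{"x":0,"y":0,"z":-0.2,"rx":0,"ry":0,"rz":0,"claw":1},{"x":0,"y":0,"z":-0.26,"rx":0,"ry":0,"rz":0,"claw":1},{"x":0,"y":0,"z":-0.26,"rx":0,"ry":0,"rz":0,"claw":0.8},{"x":0,"y":0,"z":-0.26,"rx":0,"ry":0,"rz":0,"claw":0.8},{"x":0,"y":0,"z":-0.26,"rx":0,"ry":0,"rz":0,"claw":0.7},{"x":0,"y":0,"z":-0.26,"rx":0,"ry":0,"rz":0,"claw":0.7},{"x":0,"y":0,"z":-0.26,"rx":0,"ry":0,"rz":0,"claw":0.7}]'
```

```text
time_s: 11.6
tcp_pos: [0.4743, -0.1584, 0.1191]
ee_rot: [[0.923, -0.385, 0.001], [-0.385, -0.923, -0.0], [0.001, -0.0, -1.0]]
wrist_force: [-0.0, 0.2, 0.3]
gripper_width: 0.702
gripper_force: 0.0
```

```bash
python3 -m pendant '[{"x":0,"y":0,"z":0,"rx":0,"ry":0,"rz":0,"claw":0.4},{"x":0,"y":0,"z":0,"rx":0,"ry":0,"rz":0,"claw":0.4},{"x":0,"y":0,"z":0,"rx":0,"ry":0,"rz":0,"claw":0.4},{"x":0,"y":0,"z":0,"rx":0,"ry":0,"rz":0,"claw":0.4},{"x":0,"y":0,"z":0,"rx":0,"ry":0,"rz":0,"claw":0.4},{"x":0,"y":0,"z":0,"rx":0,"ry":0,"rz":0,"claw":0.4},{"x":0,"y":0,"z":0,"rx":0,"ry":0,"rz":0,"claw":0.4},{"x":0,"y":0,"z":0,"rx":0,"ry":0,"rz":0,"claw":0.4}]'
```

```text
time_s: 12.6
tcp_pos: [0.4731, -0.1609, 0.1188]
ee_rot: [[0.923, -0.385, -0.003], [-0.385, -0.923, -0.003], [-0.001, 0.004, -1.0]]
wrist_force: [-0.6, -11.3, -1.1]
gripper_width: 0.523
gripper_force: 30.0
```

Width is 45.5 mm, so the plate is fully pressed. Next I lift, easing the side load.

```bash
python3 -m pendant '[{"x":-0.004,"y":-0.01,"z":0,"rx":0,"ry":0,"rz":0,"claw":0.4},{"x":-0.004,"y":-0.01,"z":0.03,"rx":0,"ry":0,"rz":0,"claw":0.4},{"x":-0.004,"y":-0.01,"z":0.07,"rx":0,"ry":0,"rz":0,"claw":0.4},{"x":-0.004,"y":-0.01,"z":0.12,"rx":0,"ry":0,"rz":0,"claw":0.4},{"x":-0.004,"y":-0.01,"z":0.17,"rx":0,"ry":0,"rz":0,"claw":0.4},{"x":-0.004,"y":-0.01,"z":0.22,"rx":0,"ry":0,"rz":0,"claw":0.4},{"x":-0.004,"y":-0.01,"z":0.25,"rx":0,"ry":0,"rz":0,"claw":0.4},{"x":-0.004,"y":-0.01,"z":0.25,"rx":0,"ry":0,"rz":0,"claw":0.4}]'
```

```text
time_s: 13.6
tcp_pos: [0.473, -0.161, 0.182]
ee_rot: [[0.923, -0.385, 0.0], [-0.385, -0.923, -0.0], [0.0, 0.0, -1.0]]
wrist_force: [-0.3, -4.5, -3.8]
gripper_width: 0.524
gripper_force: 30.0
```

```bash
python3 -m pendant '[{"x":0,"y":-0.003,"z":0.05,"rx":0,"ry":0,"rz":0,"claw":0.4},{"x":0,"y":-0.003,"z":0.1,"rx":0,"ry":0,"rz":0,"claw":0.4},{"x":0,"y":-0.003,"z":0.15,"rx":0,"ry":0,"rz":0,"claw":0.4},{"x":0,"y":-0.003,"z":0.2,"rx":0,"ry":0,"rz":0,"claw":0.4},{"x":0,"y":-0.003,"z":0.25,"rx":0,"ry":0,"rz":0,"claw":0.4},{"x":0,"y":-0.003,"z":0.28,"rx":0,"ry":0,"rz":0,"claw":0.4},{"x":0,"y":-0.003,"z":0.3,"rx":0,"ry":0,"rz":0,"claw":0.4},{"x":0,"y":-0.003,"z":0.306,"rx":0,"ry":0,"rz":0,"claw":0.4}]'
```

```text
time_s: 14.6
tcp_pos: [0.473, -0.1613, 0.2578]
ee_rot: [[0.923, -0.385, -0.0], [-0.385, -0.923, 0.001], [-0.001, -0.001, -1.0]]
wrist_force: [0.3, 1.8, -5.9]
gripper_width: 0.523
gripper_force: 30.0
```

```bash
python3 -m pendant '[{"x":0,"y":0,"z":0.004,"rx":0,"ry":0,"rz":0,"claw":0.4},{"x":0,"y":0,"z":0.008,"rx":0,"ry":0,"rz":0,"claw":0.4},{"x":0,"y":0,"z":0.008,"rx":0,"ry":0,"rz":0,"claw":0.4},{"x":0,"y":0,"z":0.008,"rx":0,"ry":0,"rz":0,"claw":0.4},{"x":0,"y":0,"z":0.008,"rx":0,"ry":0,"rz":0,"claw":0.4},{"x":0,"y":0,"z":0.008,"rx":0,"ry":0,"rz":0,"claw":0.4},{"x":0,"y":0,"z":0.008,"rx":0,"ry":0,"rz":0,"claw":0.4},{"x":0,"y":0,"z":0.008,"rx":0,"ry":0,"rz":0,"claw":0.4}]'
python3 - <<'E'
from h import *
s=sense();print(s['tcp_pos'],s['wrist_force'])
b=capture('side')
cv2.imwrite('pics/s5.png',cv2.resize(b['color'][110:290,270:450,::-1],(590,590),interpolation=cv2.INTER_CUBIC))
E
```

```text
time_s: 15.6
tcp_pos: [0.4729, -0.1613, 0.2591]
ee_rot: [[0.923, -0.385, -0.001], [-0.385, -0.923, 0.001], [-0.001, -0.0, -1.0]]
wrist_force: [2.2, 3.1, -14.4]
gripper_width: 0.526
gripper_force: 30.0
[ 0.47292577 -0.1613463   0.25908147] [  2.15899418   3.13406339 -14.4078333 ]
```

View pics/s5.png

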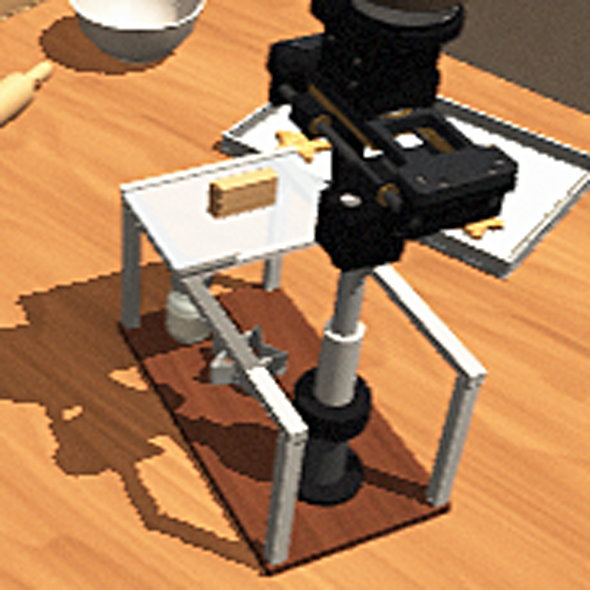

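The camera is up with both tubes out: the upper at about crop (348,300) and the lower at about (338,365). The pull rose to 14 N, which means it is at the stop. The guard is fully open on the left, with its handle at (243,193).

```bash
python3 -c "
from station import *
print(finish_job())"
```

```text
the job is handed in; nothing more can be done
None
```

I handed the job in at about 15.6 s with the guard slid open to its end stop and the camera at its second stop, about 140 mm up and still gripped at 30 N. In the last picture both tubes were out, and the jar and the small cutter stood in place; the verdict was not shown.

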